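# Lift the hot lid off the enamelling kiln with the lid lifter

### The arm

A 6-joint arm with a two-finger parallel gripper is mounted at the origin on the work surface. World frame = base frame: x ahead of the robot, y to its left, z up, the work surface at z = 0. Lengths are in m, angles in rad, forces in N, time in s.
With the tool pointing down it reaches from about 0.35 to 0.975 m from the base axis. Payload 4.9 kg.
Tool frame: the origin (TCP) lies midway between the tips of the shut fingers; the grasp point (between the pads) lies 19 mm behind it; z points along the fingers, y is the line along which they close (so a half turn about z gives the same grasp; the last joint's range is limited). The gripper opens to 85 mm and grips with 20 to 120 N. Pads are 22 mm wide; open, the fingers measure 114 mm over their backs; the gripper's body (76 mm by 85 mm) begins 54 mm behind the grasp point. The pads swing forward as they close: fully open they stand 13 mm farther back than shut.
Start: joints at [-0.119, 0.053, 1.613, -0, 1.476, -0.119], TCP at [0.625, 0, 0.231] pointing down, gripper open.
Joint ranges: [-3.01, 3.01], [-1.01, 2.22], [0.06, 2.58], [-1.02, 4.17], [0.09, 2.62], [-3.14, 3.14]. Speed limits (rad/s): [2.57, 2.57, 3.14, 3.14, 3.14, 3.14].

### API

Orientations are given as a unit quaternion [w, x, y, z].
In Python, from plant import state, grab_frame, job_done, cut_out, place_of gives the robot as it stands.
- The arm moves only by the tool jog_arm, never from a script. Its argument "motion" is text: rows parted by semicolons, each of 7 numbers parted by spaces: the opening in per cent of the stroke, from 0 (shut) to 100 (fully open), then the shift along the tool's x, y, z as a fraction of full scale, then the turn, a rotation vector about the tool's x, y, z as a fraction of full scale. A call has exactly 5 rows; each row is the pose to reach, as a shift and turn from the pose commanded when the call began, along the tool's axes at that moment; what a row does not reach only later rows make up. Full scale, the value 1, is 50 cm for a shift and 1.5 rad for a turn. A row lasts 1/8 s, in which the tool goes at most 62.5 mm and 10.7 degrees, less where a joint would pass 70% of its speed; a pose out of reach is approached as far as the arm can. A call with a number of a shift or a turn outside -1 to 1 is refused whole. A call with a gripper value outside its range is refused whole. The fingers move at their own pace and stop on an object; the grip force is fixed at half the most. Time passes only in rows, so rows that repeat a pose let the fingers close, or fill a call up. It gives the time, the measured TCP pose, the force, the opening and the grip force at its end, in the units of the state.
- state(): the state, without advancing time (a new reading comes with each control period).
- grab_frame(name): name is "scene" or "side" or "wrist"; returns a dict with "color" (384x512x3 uint8, red, green, blue), "range_z" (384x512 float32, m along the optical axis (not along the pixel's ray), 0 where there is no reading), "intrinsics" (3x3 intrinsics, pixels), "world_from_camera" (4x4, takes a point from camera to world coordinates). Camera axes: x right, y up, looking along -z (the intrinsics and any distortion apply to the point x, -y, -z); pixel columns grow to the right and rows downward; lengths in m; the calibration is good to about 2 mm. A picture is of the moment at which its call begins.
- job_done(): hands the job in; it is judged then, once.
Trained networks look in the newest picture that a camera, given by its name, has taken for a name from the list of things; names that differ only in an ending like _2 or _b are one class to them, and where a whole thing is asked for, a point or a joint stands for the part that bears it (a point fixed in the world has none). Each returns a list of dicts, best first, with "p" (0 to 1); they miss things now and then, are a little off and sometimes report something else, mostly with a low value. They report only what shows in the picture. A call takes as long as a camera call. They do not tell look-alikes from the thing itself.
- cut_out(camera, thing): "pixels" (384x512 bool, what is visible of it).
- place_of(camera, thing): "at" ([x, y, z] in m, in world coordinates, good to about 4 mm: a listed point, or the origin of a listed thing).
The state is a dict: "time": time; "joint_pos": joint angles; "joint_vel": joint speeds; "joint_efforts": joint torques, N m; "tool_pos": TCP position; "tool_rot": TCP orientation; "contact_force": force on the tool from outside, world axes, zero at the start; "ft_torque": the same for the moment, N m; "gripper_width": opening from 0.0 (shut) to 1.0 (fully open); "grasp_force": force on a finger pad.
Only numpy, scipy, OpenCV 4.12 (cv2) and the standard library are available. Lean on these libraries where they do the work, as an engineer would, in place of code of your own. Each camera call takes 0.05 s, during which the arm holds its last target. There are 200 camera calls.

### The job

The lid of the small enamelling kiln is hot: take the lid lifter from its stand, hook its prong under the lid's loop handle, lift the lid off, keep it level, and lay it gently on the lid rest with its plug fully home in the hole of the sliding tile. Then unhook the lifter and hang it back upright in its stand. Do not touch the lid with the gripper, tip it, drop it or press on it hard, and leave the other things on the bench where they are.

Things in the scene. Friction and masses are not known exactly. Their poses are not given: they have to be found in the camera images.
- kiln: Small square grey kiln with white fireclay top, 180 x 180 mm, 90 mm high, fixed. A round hole in the middle of its top, 82 mm wide, 25 mm deep, holds the lid's plug. Origin: centre of its underside on the bench, z up. Kiln and lid rest may swap places (left and right of the lifter stand).
- lid: Hot lid, 0.48 to 0.75 kg: smooth white plug 76 mm wide tapering to 70 below, 10 mm deep, under a terracotta-coloured disc 116 mm wide, 10 mm thick; on top an upright steel loop. Origin: centre of the plug's underside, z up; disc's top at z = 20 mm. At the start the plug sits in the kiln's hole, disc on the kiln's top. At home in the rest: origin 35 mm above the bench; plug on the tile beside the hole: 45 mm.
- lid_bar (a point): Middle of the loop's level top bar, 62 mm above the lid's origin. Round steel bar, 7 mm thick; the top bar runs along the lid's y axis from y = -10 to +10 mm, then two legs slope outward and down to y = +-32 mm on the disc. The opening under it is 38 mm high; the prong passes through it along the lid's x axis, from either side.
- lifter: Lid lifter, 0.22 kg: C-shaped steel hook, 10 mm thick (y), below a wooden grip, z up. Origin: the saddle on the prong's upper face, straight below the grip, where the bar lies when lifted. In the x-z plane: upper arm z = 53 to 62 mm, back x = -38 to -47 mm, prong 8 mm thick, pointing to +x, to x = 14 mm. Saddle x = -8 to 8 mm between a red lip at the tip (9 mm high) and a bump 6 mm long, 4 mm high.
- lifter_grip (a point): Centre of the lifter's wooden grip, 105 mm above the lifter's origin, axes as the lifter's: a block 34 mm (x) x 24 mm (y) x 56 mm (z). Take it from above, fingers closing along y. Below it, 28 to 34 mm below this point, is a collar 40 mm (x) x 58 mm (y).
- stand: Blue lifter stand, fixed: two upright plates along its x axis, 60 mm long, 8 mm thick, 28 mm apart inside, on a dark foot 100 x 90 x 10 mm. The lifter hangs between them, hook in the stand's x-z plane, collar resting on both plates, and lifts straight up out of it. Lifter origin then 24 mm above the stand's origin. Origin: centre of the foot's underside, z up.
- stand_top (a point): Middle between the tops of the stand's two plates, 95 mm above the bench: where the underside of the lifter's collar (71 mm above the lifter's origin) rests.
- rest: Lid rest, fixed: dark steel bed 290 mm (x) x 146 mm (y) with aluminium side rails (34 mm high) along x and, between them, a white fireclay tile 220 x 130 mm, 45 mm high over the bench, with a round hole in its middle, 82 mm wide, 24 mm deep, for the lid's plug. Origin: centre of the bed's underside on the bench, z up.
- rest_mid (a point): Middle of the lid rest at the height of the tile's top, 45 mm above the bench, axes as the rest's. The tile's hole is centred on y = 0, but the tile stands anywhere up to 32 mm from this point along x, either way. Its place is NOT measured: see it, or feel for it, setting the lid down lightly at points along x (10 mm lower = in). A lid dragged by its high loop tips; the tile is stiff (60 N).
- pliers_red: Bystander: loose pliers with red handles, 145 mm long, lying on the bench. Origin on the bench near the middle.
- pliers_black: Bystander: loose pliers with black handles, 145 mm long, lying on the bench. Origin on the bench near the middle.
- bead_jar: Bystander: loose amber jar with metal cap, 56 mm in diameter, 75 mm high, standing. Origin: centre of its underside.
- spool: Bystander: loose spool of brass wire, 60 mm in diameter, 24 mm high, lying flat. Origin: centre of its underside.
Mind the look-alikes: they are no part of the job. Of the things that look like the lid, the largest one is meant.

How it is judged:
On the way, in this order (a step that is already met when the one before it is completed fails the run):
1. the lifter is lifted out of its stand (z of lifter in the frame of stand above 0.045 m), for 0.1 s.
2. the lid hangs from the lifter, its plug at least 10 mm above the kiln's top (height (world z) of lid above 0.1 m and contact force between lifter and lid above 2 N and contact force between lid and kiln below 0.1 N), for 0.2 s.
3. the lid lies fully home in the hole of the rest's tile, the lifter no longer carrying it (z of lid in the frame of rest between 0.03 and 0.0385 m and angle between lid's own z axis and vertical below 0.05 rad and x of lid in the frame of rest between -0.038 and 0.038 m and y of lid in the frame of rest between -0.008 and 0.008 m and contact force between lifter and lid below 1 N), for 0.2 s.
At the end, for the whole second after the job is handed in: Lid home in the tile: origin 30-38.5 mm above the rest's underside, within 38 mm (x) and 8 mm (y) of its middle, tilt under 0.05 rad. Lifter hung in its stand: origin 20-29 mm up, within 20 mm (x) and 12 mm (y) of its middle, tilt under 0.1 rad. Both still, not touching (z of lid in the frame of rest between 0.03 and 0.0385 m and angle between lid's own z axis and vertical below 0.05 rad and x of lid in the frame of rest between -0.038 and 0.038 m and y of lid in the frame of rest between -0.008 and 0.008 m and z of lifter in the frame of stand between 0.02 and 0.029 m and x of lifter in the frame of stand between -0.02 and 0.02 m and y of lifter in the frame of stand between -0.012 and 0.012 m and angle between lifter's own z axis and vertical below 0.1 rad and linear speed of each of lid, lifter below 0.02 m/s and contact force between lifter and lid below 0.1 N).
It fails at once if the gripper or arm touches the hot lid (contact force between any of the arm, the fingers and lid above 0.5 N).
It fails at once if the lid is tipped more than 0.3 rad (17 degrees) (angle between lid's own z axis and vertical above 0.3 rad).
It fails at once if the lifter presses, pulls or jerks the lid with more than 20 N (contact force between lifter and lid above 20 N).
It fails at once if the lid is dropped, rammed or jammed: more than 25 N between it and the rest or the kiln (contact force between lid and rest above 25 N or contact force between lid and kiln above 25 N).
It fails at once if a bystander is moved more than 20 mm (distance of any of pliers_red, pliers_black, bead_jar, spool from where it was at the start of the episode above 0.02 m).
It also fails if it takes over 72 s, if anything falls off the work surface, if the arm or the gripper's body presses on something with over 40 N, if the wrist force passes 120 N, or if a joint passes its speed limit or range.

## Working session

There is one attempt and no reset: what is moved stays moved. The work goes in short steps, Python scripts to look and compute and a tool call to move; the robot and the scene stay as the last step left them, time stands still between calls to the robot, and variables do not carry over. Pictures are saved under pics/ and viewed, at most 10 in all, crops included, and the job is handed in when it is done.

Besides the shell and the picture viewer there is one more tool, called by a JSON object that holds its "op" and its "data". jog_arm: Moves the arm, as the interface text tells. Shift numbers are shares of 50 cm and turn numbers shares of 1.5 rad, none past 1 either way. Its arguments: {"type":"object","properties":{"motion":{"type":"string"}},"required":["motion"]}

```bash
mkdir -p pics; ls
cat > h.py <<'E'
import numpy as np, cv2
from plant import *
def cloud(f):
    d=f["range_z"];K=f["intrinsics"];T=f["world_from_camera"]
    v,u=np.mgrid[:d.shape[0],:d.shape[1]]
    P=np.stack([(u-K[0,2])/K[0,0]*d,-(v-K[1,2])/K[1,1]*d,-d,np.ones_like(d)],-1)@T.T
    P=P[...,:3]; P[d<=0]=np.nan
    return P
def save(f,n): cv2.imwrite(f"pics/{n}.png",f["color"][...,::-1])
E
python3 - <<'E'
from h import *
np.set_printoptions(precision=4,suppress=True)
s=state();print(s)
for c in ("scene","side"):
    f=grab_frame(c);save(f,c)
    np.savez(f"{c}.npz",**f)
    for t in ("kiln","lid","lid_bar","lifter","lifter_grip","stand","stand_top","rest","rest_mid","pliers_red","pliers_black","bead_jar","spool"):
        print(c,t,[(np.round(r["at"],4).tolist(),round(r["p"],2)) for r in place_of(c,t)][:4])
a=cv2.imread("pics/scene.png");b=cv2.imread("pics/side.png")
E
```

```text
pics
{'time': 0.0, 'joint_pos': array([-0.119 ,  0.0533,  1.6143,  0.    ,  1.476 , -0.119 ]), 'joint_vel': array([-0.0016, -0.0001,  0.0008,  0.0017, -0.0006, -0.0011]), 'joint_efforts': array([  0.0003, -39.367 , -37.0176,  -0.0002,   0.0069,  -0.    ]), 'tool_pos': array([0.6244, 0.0001, 0.2301]), 'tool_rot': array([-0.0008,  0.7071,  0.7071, -0.0006]), 'contact_force': array([0.7274, 0.2053, 0.0248]), 'ft_torque': array([ 0.0066, -0.0389, -0.0034]), 'grasp_force': 0.0, 'gripper_width': 0.9987033198567423}
scene kiln [([0.5927, -0.2525, 0.0013], 0.95)]
scene lid [([0.404, -0.3347, -0.0002], 0.97), ([0.4206, -0.0896, -0.0017], 0.64), ([0.5975, -0.2512, 0.08], 0.58)]
scene lid_bar [([0.4032, -0.3387, 0.0458], 0.85), ([0.5961, -0.2434, 0.1429], 0.75)]
scene lifter [([0.5637, 0.0056, 0.0232], 0.75)]
scene lifter_grip [([0.5634, 0.0058, 0.1284], 0.91)]
scene stand [([0.5616, 0.0083, 0.0008], 0.76)]
scene stand_top [([0.5659, 0.0082, 0.0955], 0.6)]
scene rest [([0.5679, 0.263, 0.0018], 0.58)]
scene rest_mid [([0.5688, 0.2677, 0.0426], 0.91)]
scene pliers_red [([0.3486, 0.1787, 0.0007], 
[... 535 characters left out ...]
rip [([0.5608, 0.0068, 0.1271], 0.65), ([0.5664, 0.0116, 0.0943], 0.4)]
side stand [([0.5646, 0.0039, 0.0013], 0.88), ([0.5662, 0.0104, 0.092], 0.52), ([0.3461, 0.1765, 0.0], 0.46)]
side stand_top [([0.5672, 0.012, 0.0953], 0.89), ([0.5644, 0.0055, -0.0003], 0.7)]
side rest [([0.5647, 0.2601, -0.0028], 0.79)]
side rest_mid [([0.5659, 0.2598, 0.0404], 0.97)]
side pliers_red [([0.3428, 0.1801, -0.0024], 0.93)]
side pliers_black [([0.3508, -0.1865, 0.003], 0.93), ([0.5622, 0.0103, 0.0251], 0.71)]
side bead_jar [([0.7012, 0.0332, 0.0037], 0.6), ([0.5917, -0.2452, -0.0019], 0.58), ([0.7498, -0.0584, -0.0028], 0.22)]
side spool [([0.7491, -0.0603, -0.0012], 0.83), ([0.5654, 0.0086, 0.0004], 0.59)]
```

View pics/scene.png

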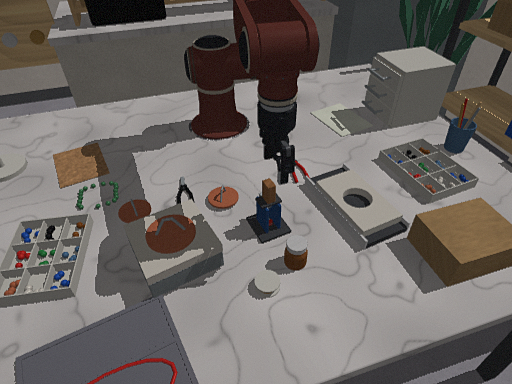

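View pics/side.png

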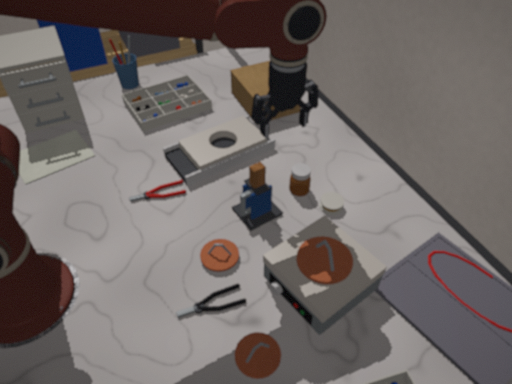

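The scene view shows three lid-like things: one on the kiln at (170,232), one on the bench at (223,197) and one on the bench at (135,210). The one on the kiln is the largest and sits in the kiln hole, so it fits. The kiln is on the right (y<0) and the rest on the left. Next I'll confirm this in a crop and measure the yaws.

Run:
```python
from h import *
np.set_printoptions(precision=4,suppress=True)
F={c:dict(np.load(c+".npz")) for c in ("scene","side")}
def near(P,x,y,r): return np.hypot(P[...,0]-x,P[...,1]-y)<r
def rect(p):
    (c,wh,a)=cv2.minAreaRect((p*1000).astype(np.float32)); return np.round(c,1),np.round(wh,1),round(a,1)
for c,f in F.items():
    P=cloud(f);z=P[...,2];col=f["color"].astype(int)
    red=(col[...,0]>1.5*col[...,2])&(col[...,0]>60)
    for n,(x,y,zz) in dict(kilnlid=(.596,-.247,.1),a=(.403,-.336,.02),b=(.423,-.087,.02)).items():
        m=near(P,x,y,.075)&red&(abs(z-zz)<.012); q=P[m]
        if len(q)>20: print(c,n,len(q),"circ",cv2.minEnclosingCircle((q[:,:2]*1000).astype(np.float32)),"medz",np.median(q[:,2]))
    m=near(P,.596,-.247,.06)&(z>.128)&(z<.16);q=P[m]
    print(c,"bar",len(q),q.mean(0),"zmax",np.percentile(q[:,2],95),rect(q[:,:2]) if len(q)>3 else 0)
    m=near(P,.592,-.25,.14)&(abs(z-.09)<.006);print(c,"kilntop",m.sum(),rect(P[m][:,:2]))
    m=near(P,.566,.262,.19)&(abs(z-.045)<.004)&(col.min(-1)>90);q=P[m];print(c,"tile",m.sum(),rect(q[:,:2]),np.median(q[:,2]))
    m=near(P,.566,.262,.19)&(z<.06)&(z>.028);print(c,"rest>28mm",m.sum(),rect(P[m][:,:2]))
    # hole: rim via non-tile pixels: flat colour-dark/low within tile
    m=near(P,.566,.262,.08)&(z<.036)&(z>.012);q=P[m];print(c,"hole low",m.sum(),cv2.minEnclosingCircle((q[:,:2]*1000).astype(np.float32)),rect(q[:,:2]))
    m=near(P,.563,.007,.05)&(z>.108);q=P[m];print(c,"grip",m.sum(),q.mean(0),rect(q[:,:2]),"zmax",np.percentile(q[:,2],98))
    m=near(P,.563,.007,.08)&(z>.004)&(z<.02);q=P[m];print(c,"foot",m.sum(),rect(q[:,:2]))
    m=near(P,.563,.007,.06)&(abs(z-.097)<.008);q=P[m];print(c,"collar",m.sum(),rect(q[:,:2]))
a=F["scene"]["color"][170:290,110:310,::-1];b=F["side"]["color"][150:380,190:390,::-1]
a=cv2.resize(a,None,fx=2.2,fy=2.2,interpolation=3);b=cv2.resize(b,None,fx=1.7,fy=1.7,interpolation=3)
o=np.zeros((max(a.shape[0],b.shape[0]),a.shape[1]+b.shape[1],3),np.uint8);o[:a.shape[0],:a.shape[1]]=a;o[:b.shape[0],a.shape[1]:]=b
cv2.imwrite("pics/crop.png",o);print(o.shape)
```

```text
scene kilnlid 1373 circ ((591.774169921875, -250.08261108398438), 63.5166015625) medz 0.09908746274763947
scene a 509 circ ((400.71978759765625, -337.37994384765625), 46.32180404663086) medz 0.014444798625432576
scene b 486 circ ((424.7859802246094, -86.76658630371094), 46.111568450927734) medz 0.01433642915754818
scene bar 64 [ 0.5973 -0.2485  0.1391] zmax 0.14533448571273 (array([ 596.9, -249. ]), array([38.9,  6.3]), 87.3)
scene kilntop 3066 (array([ 595.4, -248.2]), array([184. , 180.1]), 13.2)
scene tile 2058 (array([579.5, 264.9]), array([222. , 132.3]), 8.5) 0.04382980418769
scene rest>28mm 2871 (array([585.4, 265.1]), array([325.7, 148.9]), 8.3)
scene hole low 579 ((568.7791748046875, 243.41639709472656), 64.96821594238281) (array([569.4, 247.9]), array([ 94.8, 118.7]), 7.4)
scene grip 1215 [0.5487 0.0104 0.4078] (array([558. ,   5.8]), array([89.6, 99.1]), 14.0) zmax 0.5566077324579751
scene foot 598 (array([565.5,   5.8]), array([102.2,  89.9]), 8.4)
scene collar 204 (array([566.4,   5.7]), array([57.9, 58.8]), 3.7)
side kilnlid 1924 circ ((594.9744262695312, -244.895111083
[... 298 characters left out ...]
ax 0.14618085168320258 (array([ 595.8, -250. ]), array([41.1,  8.3]), 85.5)
side kilntop 4383 (array([ 596.6, -248.3]), array([183.9, 181.3]), 13.0)
side tile 1846 (array([579.6, 265.2]), array([222.4, 137.4]), 7.8) 0.04516732060121276
side rest>28mm 2598 (array([577.6, 268.5]), array([312.1, 163.2]), 8.6)
side hole low 530 ((568.866455078125, 246.72872924804688), 67.75694274902344) (array([566. , 246.5]), array([113.6, 123.4]), 1.6)
side grip 1853 [ 0.5793 -0.0071  0.3131] (array([577.9,  -4.7]), array([59.7, 51.6]), 7.5) zmax 0.4456766961955799
side foot 598 (array([553. , -13.1]), array([ 95. , 133.7]), 70.8)
side collar 220 (array([556.9,  -3.9]), array([45.6, 69.6]), 49.9)
(391, 780, 3)
```

View pics/crop.png

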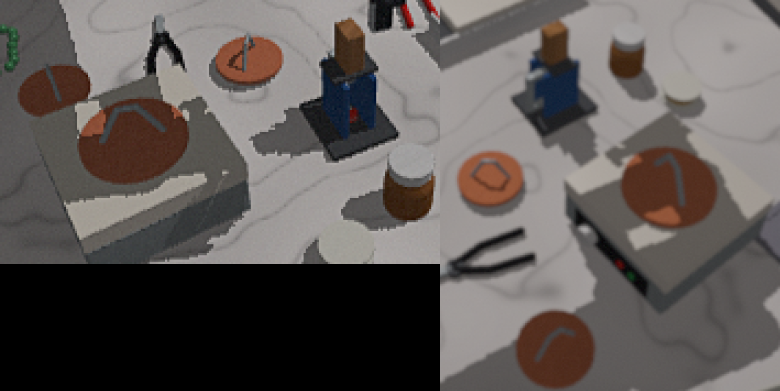

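The crop confirms it: the lid on the kiln (crop 132,140) has a radius of about 60 mm, against 45 mm for the two decoys. The red lip shows on the far side of the stand, at crop (350,115), so the prong points to about +x. I'm moving above the grip and turning the tool so the fingers close along the lifter's y axis.

{"op": "jog_arm", "data": {"motion": "100 0.004 -0.03 0 0 0 0.12; 100 0.007 -0.06 0 0 0 0.24; 100 0.010 -0.09 0 0 0 0.36; 100 0.014 -0.12 0 0 0 0.48; 100 0.014 -0.12 0 0 0 0.59"}}

```text
time: 2.02
tool_pos: [0.5643, 0.0072, 0.2314]
tool_rot: [0.0, 0.943, 0.334, 0.0]
contact_force: [-0.1, -0.2, -0.6]
gripper_width: 1.0
grasp_force: 0.0
```

{"op": "jog_arm", "data": {"motion": "100 0 0 0 0 0 0.12; 100 0 0 0 0 0 0.24; 100 0 0 0 0 0 0.36; 100 0 0 0 0 0 0.36; 100 0 0 0 0 0 0.36"}}

```text
time: 2.65
tool_pos: [0.565, 0.007, 0.2313]
tool_rot: [0.0, 0.997, 0.074, 0.0]
contact_force: [-0.1, 0.6, 0.8]
gripper_width: 1.0
grasp_force: 0.0
```

```bash
cat >> h.py <<'E'
from scipy.spatial.transform import Rotation as Ro
def pose():
    s=state();w,x,y,z=s["tool_rot"];return s["tool_pos"],Ro.from_quat([x,y,z,w]).as_matrix(),s
E
python3 - <<'E'
from h import *
np.set_printoptions(precision=4,suppress=True)
p,R,s=pose();print(p,R,s["joint_pos"],s["gripper_width"])
f=grab_frame("wrist");save(f,"w1");np.savez("w1.npz",**f)
print(f["world_from_camera"])
for t in ("lifter_grip","lifter","stand","stand_top"): print(t,[(np.round(r["at"],4),round(r["p"],2)) for r in place_of("wrist",t)][:2])
P=cloud(f);z=P[...,2]
n=np.hypot(P[...,0]-.563,P[...,1]-.007)<.05
for a,b in((.15,.165),(.094,.105)):
    q=P[n&(z>a)&(z<b)];print(len(q),cv2.minAreaRect((q[:,:2]*1000).astype(np.float32)) if len(q)>3 else 0)
E
```

```text
[0.565  0.007  0.2313] [[ 0.989   0.1477  0.0001]
 [ 0.1477 -0.989  -0.    ]
 [ 0.0001  0.     -1.    ]] [-0.1193 -0.0899  1.7536  0.      1.4778  1.3032] 0.9996087378636735
[[ 0.1466  0.939   0.311   0.6456]
 [-0.9892  0.139   0.0464  0.0195]
 [ 0.0004 -0.3144  0.9493  0.3755]
 [ 0.      0.      0.      1.    ]]
lifter_grip [(array([0.5644, 0.0017, 0.1313]), 0.67), (array([ 0.3529, -0.188 , -0.0016]), 0.16)]
lifter [(array([0.5618, 0.0064, 0.0241]), 0.73)]
stand [(array([0.5642, 0.0027, 0.0013]), 0.89)]
stand_top []
1318 ((565.5702514648438, 7.581606864929199), (33.544403076171875, 23.821392059326172), 9.151524543762207)
1761 ((565.2305297851562, 7.451969146728516), (59.81039810180664, 58.25923156738281), 8.572211265563965)
```

View pics/w1.png

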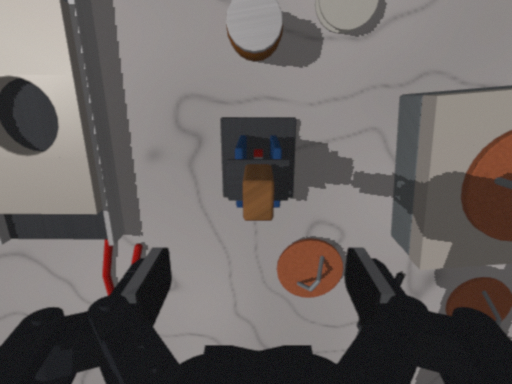

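The wrist view shows the wooden grip at (258,193) and the red lip at (258,153), pointing to tool +x. The grip is centred to within 1 mm with matching yaw, so I'll descend and grip.

{"op": "jog_arm", "data": {"motion": "100 0.001 -0.001 0.05 0 0 0; 100 0.001 -0.001 0.11 0 0 0; 100 0.001 -0.001 0.17 0 0 0; 100 0.001 -0.001 0.22 0 0 0; 100 0.001 -0.001 0.236 0 0 0"}}

```text
time: 3.52
tool_pos: [0.5641, 0.0077, 0.1113]
tool_rot: [-0.0, 0.997, 0.073, -0.002]
contact_force: [0.1, -0.8, 0.9]
gripper_width: 1.0
grasp_force: 0.0
```

{"op": "jog_arm", "data": {"motion": "0 0 0 0 0 0 0; 0 0 0 0 0 0 0; 0 0 0 0 0 0 0; 0 0 0 0 0 0 0; 0 0 0 0 0 0 0"}}

```text
time: 4.15
tool_pos: [0.5662, 0.0073, 0.1146]
tool_rot: [0.0, 0.997, 0.073, 0.001]
contact_force: [-1.0, -1.6, 3.7]
gripper_width: 0.277
grasp_force: 59.4
```

{"op": "jog_arm", "data": {"motion": "0 0 0 -0.03 0 0 0; 0 0 0 -0.08 0 0 0; 0 0 0 -0.14 0 0 0; 0 0 0 -0.20 0 0 0; 0 0 0 -0.24 0 0 0"}}

```text
time: 4.78
tool_pos: [0.5655, 0.0077, 0.235]
tool_rot: [-0.0, 0.997, 0.073, 0.001]
contact_force: [-0.3, 0.1, -2.8]
gripper_width: 0.273
grasp_force: 58.9
```

{"op": "jog_arm", "data": {"motion": "0 -0.02 0.05 0 0 0 0; 0 -0.06 0.16 0 0 0 0; 0 -0.10 0.28 0 0 0 0; 0 -0.13 0.40 0 0 0 0.04; 0 -0.14 0.48 0 0 0 0.09"}}

```text
time: 5.4
tool_pos: [0.5299, -0.2423, 0.2329]
tool_rot: [-0.0, 1.0, 0.003, -0.0]
contact_force: [-0.4, 0.7, -2.2]
gripper_width: 0.273
grasp_force: 59.5
```

{"op": "jog_arm", "data": {"motion": "0 0 0 0 0 0 0; 0 0 0 0 0 0 0; 0 0 0 0 0 0 0; 0 0 0 0 0 0 0; 0 0 0 0 0 0 0"}}

```text
time: 6.02
tool_pos: [0.5312, -0.2394, 0.2334]
tool_rot: [-0.0, 1.0, 0.006, 0.0]
contact_force: [1.1, 0.5, -2.0]
gripper_width: 0.272
grasp_force: 59.8
```

Run:
```python
from h import *
np.set_printoptions(precision=4,suppress=True)
p,R,s=pose();print(p,R,s["joint_pos"],s["gripper_width"],s["contact_force"])
f=grab_frame("wrist");save(f,"w2");np.savez("w2.npz",**f)
for t in ("lid_bar","lid","lifter_grip","lifter"): print(t,[(np.round(r["at"],4),round(r["p"],2)) for r in place_of("wrist",t)][:3])
P=cloud(f);z=P[...,2]
n=np.hypot(P[...,0]-.596,P[...,1]+.248)<.05
for lo in (.115,.125,.136):
  q=P[n&(z>lo)&(z<.152)&(P[...,0]>.57)];print(len(q),q.mean(0),cv2.minAreaRect((q[:,:2]*1000).astype(np.float32)) if len(q)>3 else 0)
  c=q[:,:2]-q[:,:2].mean(0);_,_,V=np.linalg.svd(c,full_matrices=False);print("dir",np.degrees(np.arctan2(V[0,1],V[0,0]))%180)
col=f["color"].astype(int);m=np.hypot(P[...,0]-.596,P[...,1]+.248)<.075
m&=(abs(z-.1)<.008)&(col[...,0]>1.4*col[...,2]);q=P[m];print("disc",m.sum(),cv2.minEnclosingCircle((q[:,:2]*1000).astype(np.float32)),q[:,2].mean())
```

```text
[ 0.5312 -0.2394  0.2334] [[ 0.9999  0.012   0.0001]
 [ 0.012  -0.9999  0.    ]
 [ 0.0001 -0.     -1.    ]] [-0.5511 -0.0488  1.711   0.0001  1.4793  1.0077] 0.27227816305089764 [ 1.0662  0.5238 -1.9682]
lid_bar [(array([ 0.3995, -0.3371,  0.0511]), 0.93), (array([ 0.4231, -0.0845,  0.0507]), 0.83), (array([ 0.5906, -0.2468,  0.1404]), 0.72)]
lid [(array([ 0.4312, -0.086 , -0.0017]), 0.76), (array([ 0.3993, -0.3347, -0.0002]), 0.67), (array([ 0.5985, -0.2473,  0.083 ]), 0.59)]
lifter_grip [(array([ 0.5282, -0.2413,  0.2479]), 0.72)]
lifter [(array([ 0.5298, -0.2384,  0.1393]), 0.88)]
637 [ 0.5968 -0.2464  0.1385] ((596.4313354492188, -247.23997497558594), (58.002681732177734, 7.014113426208496), 86.36144256591797)
dir 86.60825732765402
540 [ 0.5967 -0.2468  0.1418] ((596.427734375, -247.29629516601562), (46.914329528808594, 7.014113426208496), 86.36144256591797)
dir 86.64701730951994
424 [ 0.5966 -0.2472  0.1449] ((596.4055786132812, -247.63623046875), (35.64750289916992, 7.006827354431152), 86.28087615966797)
dir 86.55714302488424
disc 13174 ((595.8139038085938, -248.7022247314453), 59.08589553833008) 0.10158145842887274
```

View pics/w2.png

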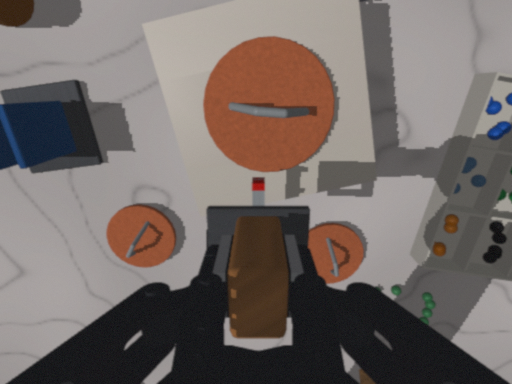

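The wrist view shows the hook's red lip at (258,185), pointing at the loop bar at (272,110). The bar's middle is at (0.5965,-0.2473) and the lid's x axis is at -3.5°. Next I'll check the lip's height from depth and compute the insertion.

Run:
```python
from h import *
np.set_printoptions(precision=4,suppress=True)
f=dict(np.load("w2.npz"));P=cloud(f);col=f["color"].astype(int)
m=np.zeros(P.shape[:2],bool);m[170:200,240:280]=1
m&=(col[...,0]>120)&(col[...,1]<70);q=P[m];print("lip",m.sum(),q.mean(0),q.min(0),q.max(0))
q=P[192:206,254:262].reshape(-1,3);print("prong",np.median(q,0),q[::9])
p,R,s=pose();lift=np.array([p[0],p[1]]);print(p)
bar=np.array([.5965,-.2473]);a=np.radians(-3.5);e=np.array([np.cos(a),np.sin(a)])
for back in (.045,):
    d=np.r_[bar-back*e-p[:2],0];print("to standoff, tool axes/0.5:",R.T@d/.5)
```

```text
lip 77 [ 0.5413 -0.2389  0.1534] [ 0.5388 -0.2428  0.1518] [ 0.5441 -0.235   0.1549]
prong [nan nan nan] [[ 0.5334 -0.2358  0.1446]
 [ 0.5325 -0.2366  0.1445]
 [ 0.532  -0.2374  0.1456]
 [ 0.531  -0.2383  0.145 ]
 [ 0.5297 -0.2391  0.1437]
 [ 0.5289 -0.2399  0.144 ]
 [ 0.5278 -0.2407  0.1433]
 [ 0.5273 -0.2416  0.1443]
 [ 0.5257 -0.2359  0.1449]
 [ 0.5246 -0.2367  0.1444]
 [ 0.5239 -0.2375  0.1448]
 [ 0.5228 -0.2383  0.1442]
 [ 0.522  -0.2392  0.1443]]
[ 0.531  -0.24    0.2333]
to standoff, tool axes/0.5: [0.041  0.0096 0.    ]
```

{"op": "jog_arm", "data": {"motion": "0 0.012 0.003 0.012 0 0 0.016; 0 0.024 0.006 0.024 0 0 0.032; 0 0.036 0.010 0.038 0 0 0.049; 0 0.042 0.010 0.048 0 0 0.049; 0 0.042 0.010 0.050 0 0 0.049"}}

```text
time: 6.9
tool_pos: [0.552, -0.2446, 0.2074]
tool_rot: [-0.0, 1.0, -0.031, -0.001]
contact_force: [-0.3, -0.0, -2.1]
gripper_width: 0.276
grasp_force: 59.8
```

Run:
```python
from h import *
np.set_printoptions(precision=4,suppress=True)
p,R,s=pose();print(p,np.degrees(np.arctan2(R[1,0],R[0,0])))
f=grab_frame("wrist");save(f,"w3");P=cloud(f);col=f["color"].astype(int)
m=(col[...,0]>110)&(col[...,1]<60)&(np.hypot(P[...,0]-p[0]-.012,P[...,1]-p[1])<.02);q=P[m];print("lip",m.sum(),q.mean(0),q.min(0),q.max(0))
z=P[...,2];n=np.hypot(P[...,0]-.596,P[...,1]+.248)<.045
q=P[n&(z>.138)&(z<.152)&(P[...,0]>.58)];print("bar",len(q),cv2.minAreaRect((q[:,:2]*1000).astype(np.float32)),q[:,2].mean())
print(R.T@np.r_[np.array([.5965,-.2473])-p[:2],0]/.5)
```

```text
[ 0.552  -0.2446  0.2074] -3.580756547666746
lip 94 [ 0.562  -0.2447  0.127 ] [ 0.5591 -0.2496  0.1111] [ 0.5649 -0.24    0.1287]
bar 460 ((596.6250610351562, -247.73532104492188), (33.79289245605469, 6.730119228363037), 86.75418090820312) 0.14530635208939616
[ 0.0892 -0.0002 -0.0001]
```

{"op": "jog_arm", "data": {"motion": "0 0.02 0 0 0 0 0; 0 0.042 0 0 0 0 0; 0 0.065 0 0 0 0 0; 0 0.084 0 0 0 0 0; 0 0.090 0 0 0 0 0"}}

```text
time: 7.58
tool_pos: [0.5977, -0.2476, 0.2082]
tool_rot: [-0.0, 1.0, -0.031, -0.0]
contact_force: [-0.4, -0.5, -2.3]
gripper_width: 0.271
grasp_force: 59.8
```

{"op": "jog_arm", "data": {"motion": "0 0 0 -0.01 0 0 0; 0 0 0 -0.02 0 0 0; 0 0 0 -0.028 0 0 0; 0 0 0 -0.032 0 0 0; 0 0 0 -0.034 0 0 0"}}

```text
time: 8.2
tool_pos: [0.5969, -0.2477, 0.2256]
tool_rot: [0.0, 1.0, -0.031, 0.0]
contact_force: [-0.4, -0.4, -2.3]
gripper_width: 0.275
grasp_force: 59.8
```

{"op": "jog_arm", "data": {"motion": "0 0 0 -0.003 0 0 0; 0 0 0 -0.006 0 0 0; 0 0 0 -0.010 0 0 0; 0 0 0 -0.014 0 0 0; 0 0 0 -0.018 0 0 0"}}

```text
time: 8.82
tool_pos: [0.5962, -0.2472, 0.2325]
tool_rot: [-0.001, 1.0, -0.031, -0.001]
contact_force: [0.1, -0.1, -9.0]
gripper_width: 0.271
grasp_force: 59.2
```

Run:
```python
from h import *
f=grab_frame("wrist");g=grab_frame("side");a=f["color"];b=cv2.resize(g["color"][150:342,190:446],(512,384))
o=np.hstack([a,b]);cv2.imwrite("pics/hook.png",cv2.resize(o,(800,300),interpolation=3)[...,::-1])
P=cloud(f);z=P[...,2];q=P[(np.hypot(P[...,0]-.596,P[...,1]+.248)<.055)&(z>.095)&(z<.125)];print(np.median(q,0))
```

```text
[ 0.61089817 -0.25068246  0.10465723]
```

View pics/hook.png

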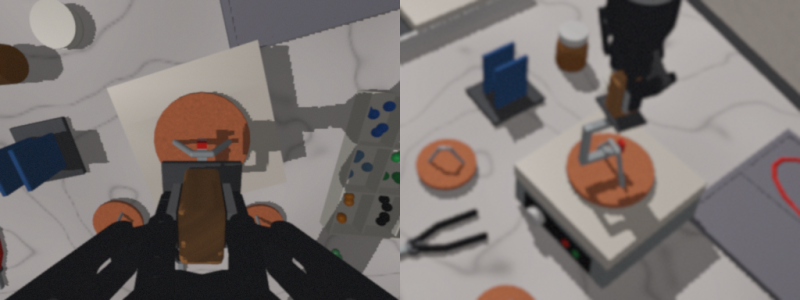

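The lid is hooked: the red lip at (202,145) shows past the bar, and the wrist carries about 6.7 N more. Lifting smoothly.

{"op": "jog_arm", "data": {"motion": "0 0 0 -0.006 0 0 0; 0 0 0 -0.020 0 0 0; 0 0 0 -0.040 0 0 0; 0 0 0 -0.060 0 0 0; 0 0 0 -0.076 0 0 0"}}

```text
time: 9.55
tool_pos: [0.5973, -0.2478, 0.2738]
tool_rot: [0.0, 1.0, -0.031, 0.001]
contact_force: [0.6, -0.6, -8.9]
gripper_width: 0.273
grasp_force: 59.2
```

{"op": "jog_arm", "data": {"motion": "0 0 0 -0.012 0 0 0; 0 0 0 -0.020 0 0 0; 0 0 0 -0.024 0 0 0; 0 0 0 -0.024 0 0 0; 0 0 0 -0.024 0 0 0"}}

```text
time: 10.18
tool_pos: [0.5968, -0.2476, 0.2838]
tool_rot: [-0.0, 1.0, -0.031, -0.0]
contact_force: [-0.2, -0.1, -8.6]
gripper_width: 0.272
grasp_force: 59.2
```

Run:
```python
from h import *
np.set_printoptions(precision=4,suppress=True)
p,R,s=pose();print(p,s["contact_force"],s["joint_pos"])
print("tile target delta tool/.5",R.T@np.r_[np.array([.5795,.265])-p[:2],0]/.5)
f=grab_frame("wrist");P=cloud(f);col=f["color"].astype(int);m=(np.hypot(P[...,0]-p[0],P[...,1]-p[1])<.07)&(abs(P[...,2]-.155)<.02)&(col[...,0]>1.4*col[...,2])
q=P[m];A=np.c_[q[:,:2],np.ones(len(q))];print(len(q),"plane",np.linalg.lstsq(A,q[:,2],rcond=None)[0],q[:,2].mean())
```

```text
[ 0.5968 -0.2476  0.2838] [-0.236  -0.1259 -8.6103] [-0.5083  0.0771  1.5005 -0.      1.5648  1.1252]
tile target delta tool/.5 [-0.0988 -1.021   0.0004]
8161 plane [-0.0045  0.0045  0.1598] 0.15594064991287762
```

{"op": "jog_arm", "data": {"motion": "0 -0.001 -0.01 0 0 0 0; 0 -0.003 -0.03 0 0 0 0; 0 -0.006 -0.06 0 0 0 0; 0 -0.010 -0.10 0 0 0 0; 0 -0.0145 -0.15 0 0 0 0"}}

```text
time: 10.85
tool_pos: [0.5943, -0.1706, 0.2844]
tool_rot: [-0.0, 1.0, -0.031, 0.0]
contact_force: [1.4, -0.3, -8.8]
gripper_width: 0.276
grasp_force: 59.4
```

{"op": "jog_arm", "data": {"motion": "0 -0.005 -0.05 0 0 0 0; 0 -0.010 -0.10 0 0 0 0; 0 -0.0145 -0.15 0 0 0 0; 0 -0.0195 -0.20 0 0 0 0; 0 -0.024 -0.25 0 0 0 0"}}

```text
time: 11.48
tool_pos: [0.5899, -0.0444, 0.2846]
tool_rot: [-0.0, 1.0, -0.031, 0.0]
contact_force: [0.6, 0.5, -10.4]
gripper_width: 0.275
grasp_force: 59.4
```

{"op": "jog_arm", "data": {"motion": "0 -0.005 -0.05 0 0 0 0; 0 -0.010 -0.10 0 0 0 0; 0 -0.0145 -0.15 0 0 0 0; 0 -0.0195 -0.20 0 0 0 0; 0 -0.024 -0.25 0 0 0 0"}}

```text
time: 12.1
tool_pos: [0.5854, 0.081, 0.2845]
tool_rot: [-0.0, 1.0, -0.031, 0.0]
contact_force: [1.3, 0.1, -8.6]
gripper_width: 0.269
grasp_force: 59.4
```

{"op": "jog_arm", "data": {"motion": "0 -0.004 -0.045 0 0 0 0; 0 -0.008 -0.08 0 0 0 0; 0 -0.010 -0.105 0 0 0 0; 0 -0.0115 -0.12 0 0 0 0; 0 -0.012 -0.125 0 0 0 0"}}

```text
time: 12.72
tool_pos: [0.5841, 0.1416, 0.2842]
tool_rot: [0.0, 1.0, -0.031, -0.0]
contact_force: [0.5, 0.7, -8.9]
gripper_width: 0.272
grasp_force: 59.4
```

```bash
cat > fit.py <<'E'
from h import *
from scipy.optimize import least_squares
def holefit(f,c0=(.5795,.265),zt=.045):
    # contour of the bright tile's inner hole, rays cut with the tile-top plane
    K=f["intrinsics"];T=f["world_from_camera"]
    v,u=np.mgrid[:384,:512]
    d=np.stack([(u-K[0,2])/K[0,0],-(v-K[1,2])/K[1,1],-np.ones_like(u,float)],-1)@T[:3,:3].T
    X=T[:3,3]+d*((zt-T[2,3])/d[...,2])[...,None]
    P=cloud(f);top=np.abs(P[...,2]-zt)<.006
    low=(P[...,2]<zt-.008)|np.isnan(P[...,2])
    r=np.hypot(X[...,0]-c0[0],X[...,1]-c0[1])
    near=r<.058
    m=(near&~top).astype(np.uint8);m=cv2.morphologyEx(m,cv2.MORPH_OPEN,np.ones((3,3),np.uint8))
    n,l,st,_=cv2.connectedComponentsWithStats(m);
    if n<2:return None
    k=1+np.argmax(st[1:,4]);cs,_=cv2.findContours((l==k).astype(np.uint8),0,cv2.CHAIN_APPROX_NONE)
    c=max(cs,key=len)[:,0];pts=X[c[:,1],c[:,0],:2]
    g=np.hypot(*(pts-c0).T)<.053;pts=pts[g]
    s=least_squares(lambda p:np.hypot(pts[:,0]-p[0],pts[:,1]-p[1])-p[2],[*c0,.041],loss="soft_l1",f_scale=.001)
    return s.x,len(pts),np.median(abs(s.fun))
E
python3 - <<'E'
from fit import *
np.set_printoptions(precision=4,suppress=True)
p,R,s=pose();print(p,s["contact_force"])
f=grab_frame("wrist");save(f,"w4");np.savez("w4.npz",**f)
for n in("scene","side","w1","w4"):
    g=dict(np.load(n+".npz"));print(n,holefit(g))
P=cloud(f);col=f["color"];q=P[(abs(P[...,2]-.045)<.004)&(P[...,1]>.15)&(P[...,0]>.4)&(P[...,0]<.75)];print("tile",cv2.minAreaRect((q[:,:2]*1000).astype(np.float32)),np.median(q[:,2]))
print([(np.round(r["at"],4),round(r["p"],2)) for r in place_of("wrist","rest_mid")])
m=(np.hypot(P[...,0]-p[0],P[...,1]-p[1])<.075)&(abs(P[...,2]-.155)<.02)&(col[...,0]>1.4*col[...,2])
q=P[m];print("lid",cv2.minEnclosingCircle((q[:,:2]*1000).astype(np.float32)),np.linalg.lstsq(np.c_[q[:,:2],np.ones(len(q))],q[:,2],rcond=None)[0],q[:,2].mean())
E
```

```text
[0.5841 0.1416 0.2842] [ 0.5295  0.6648 -8.8957]
scene (array([0.5826, 0.2625, 0.0373]), 69, np.float64(0.0010940705415362698))
side (array([0.5783, 0.2603, 0.0361]), 62, np.float64(0.0011385489111758844))
w1 (array([0.5801, 0.261 , 0.0367]), 210, np.float64(0.0018414645241581935))
w4 (array([0.5812, 0.2648, 0.0389]), 173, np.float64(0.0003976320569627767))
tile ((619.1982421875, 284.3214111328125), (312.9543762207031, 188.2429656982422), 25.032045364379883) 0.04649575461525768
[(array([0.562 , 0.268 , 0.0472]), 0.6)]
lid ((583.81689453125, 142.70106506347656), 57.8619384765625) [-0.0012  0.0178  0.1546] 0.15643515785957504
```

View pics/w4.png

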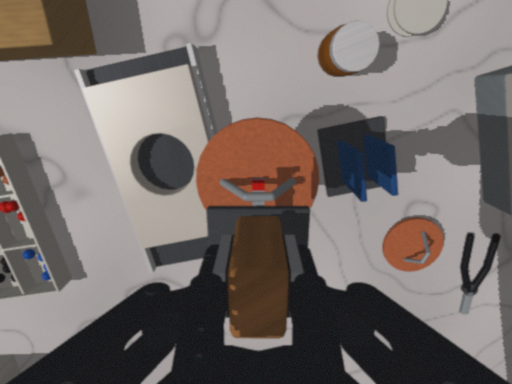

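The wrist view shows the hole at (163,163) in the white tile, with the lid level on the hook at (257,170). I'll refine the hole's centre by colour edge in the same frame.

Run:
```python
from fit import *
np.set_printoptions(precision=4,suppress=True)
def planeX(f,c,zt):
    K=f["intrinsics"];T=f["world_from_camera"];d=np.stack([(c[:,0]-K[0,2])/K[0,0],-(c[:,1]-K[1,2])/K[1,1],-np.ones(len(c))],-1)@T[:3,:3].T
    return (T[:3,3]+d*((zt-T[2,3])/d[:,2])[:,None])[:,:2]
for n,(u,v),rr in(("w4",(163,163),42),("w1",(28,115),45),("side",(223,139),22),("scene",(357,198),24)):
    f=dict(np.load(n+".npz"));g=cv2.GaussianBlur(cv2.cvtColor(f["color"],cv2.COLOR_RGB2GRAY),(3,3),0).astype(np.float32)
    # strongest outward dark->bright edge on rays
    pts=[]
    for a in np.linspace(0,2*np.pi,120,endpoint=False):
        r=np.arange(4,rr,.25);x=(u+r*np.cos(a)).astype(np.float32);y=(v+r*np.sin(a)).astype(np.float32)
        pr=cv2.remap(g,x[None],y[None],1)[0];dg=pr[4:]-pr[:-4];k=np.argmax(dg)
        if dg[k]>15 and x[k+2]>0: pts.append((x[k+2],y[k+2]))
    X=planeX(f,np.array(pts),.045)
    s=least_squares(lambda p:np.hypot(X[:,0]-p[0],X[:,1]-p[1])-p[2],[.58,.265,.041],loss="soft_l1",f_scale=.001)
    s2=least_squares(lambda p:np.hypot(X[:,0]-p[0],X[:,1]-p[1])-.041,[.58,.265],loss="soft_l1",f_scale=.001)
    print(n,len(X),s.x,s2.x,np.median(abs(s.fun)))
p,R,_=pose()
for t in((.5805,.265),): print(p,R.T@np.r_[np.array(t)-p[:2],0]/.5)
```

```text
w4 120 [0.5802 0.2669 0.041 ] [0.5802 0.2669] 0.00021085206312591517
w1 85 [0.5802 0.2668 0.0411] [0.5802 0.2666] 0.00018768378186039686
side 120 [0.5796 0.2669 0.0395] [0.5795 0.267 ] 0.0005220638527664266
scene 120 [0.5797 0.2648 0.0408] [0.5797 0.2649] 0.0005858846836153397
[0.5841 0.1412 0.2842] [-0.0228 -0.2467 -0.0001]
```

```bash
cat > lidfit.py <<'E'
from fit import *
def lidfit(f,zt,c0):
    K=f["intrinsics"];T=f["world_from_camera"];col=f["color"].astype(int)
    v,u=np.mgrid[:384,:512];d=np.stack([(u-K[0,2])/K[0,0],-(v-K[1,2])/K[1,1],-np.ones_like(u,float)],-1)@T[:3,:3].T
    X=(T[:3,3]+d*((zt-T[2,3])/d[...,2])[...,None])[...,:2]
    m=((col[...,0]>1.5*col[...,2])&(np.hypot(X[...,0]-c0[0],X[...,1]-c0[1])<.075)).astype(np.uint8)
    cs,_=cv2.findContours(m,0,cv2.CHAIN_APPROX_NONE);c=max(cs,key=cv2.contourArea)[:,0];c=c[c[:,1]<205];pts=X[c[:,1],c[:,0]]
    pts=pts[np.hypot(*(pts-c0).T)>.05]
    s=least_squares(lambda p:np.hypot(pts[:,0]-p[0],pts[:,1]-p[1])-p[2],[*c0,.058],loss="soft_l1",f_scale=.001)
    return s.x,len(pts),np.median(abs(s.fun))
E
python3 - <<'E'
from lidfit import *
np.set_printoptions(precision=4,suppress=True)
f=dict(np.load("w4.npz"))
for z in(.155,.1565): print(lidfit(f,z,(.584,.142)))
p,R,_=pose();print(p)
E
```

```text
(array([0.5841, 0.1428, 0.0571]), 225, np.float64(0.00022177374488799306))
(array([0.5846, 0.1427, 0.0568]), 225, np.float64(0.00022062035743364988))
[0.5841 0.1412 0.2842]
```

{"op": "jog_arm", "data": {"motion": "0 -0.001 -0.01 0 0 0 0; 0 -0.003 -0.03 0 0 0 0; 0 -0.006 -0.06 0 0 0 0; 0 -0.009 -0.10 0 0 0 0; 0 -0.013 -0.14 0 0 0 0"}}

```text
time: 13.45
tool_pos: [0.5818, 0.2136, 0.2843]
tool_rot: [-0.0, 1.0, -0.031, -0.0]
contact_force: [0.8, 0.1, -8.7]
gripper_width: 0.272
grasp_force: 59.5
```

{"op": "jog_arm", "data": {"motion": "0 -0.003 -0.035 0 0 0 0; 0 -0.006 -0.065 0 0 0 0; 0 -0.008 -0.088 0 0 0 0; 0 -0.009 -0.102 0 0 0 0; 0 -0.010 -0.107 0 0 0 0"}}

```text
time: 14.08
tool_pos: [0.5804, 0.2656, 0.2843]
tool_rot: [0.0, 1.0, -0.031, -0.0]
contact_force: [-0.3, 0.1, -9.3]
gripper_width: 0.276
grasp_force: 59.5
```

{"op": "jog_arm", "data": {"motion": "0 0 0 0.012 0 0 0; 0 0 0 0.036 0 0 0; 0 0 0 0.07 0 0 0; 0 0 0 0.10 0 0 0; 0 0 0 0.12 0 0 0"}}

```text
time: 14.7
tool_pos: [0.5796, 0.265, 0.2219]
tool_rot: [0.0, 1.0, -0.031, -0.001]
contact_force: [-0.2, 0.2, -9.3]
gripper_width: 0.274
grasp_force: 59.5
```

{"op": "jog_arm", "data": {"motion": "0 0 0 0.010 0 0 0; 0 0 0 0.016 0 0 0; 0 0 0 0.02 0 0 0; 0 0 0 0.02 0 0 0; 0 0 0 0.02 0 0 0"}}

```text
time: 15.32
tool_pos: [0.5805, 0.2655, 0.2148]
tool_rot: [-0.0, 1.0, -0.031, 0.0]
contact_force: [-0.3, -0.2, -9.7]
gripper_width: 0.273
grasp_force: 59.4
```

Run:
```python
from lidfit import *
np.set_printoptions(precision=4,suppress=True)
p,R,s=pose();print(p,s["contact_force"])
f=grab_frame("wrist");np.savez("w5.npz",**f);P=cloud(f);col=f["color"].astype(int)
m=(np.hypot(P[...,0]-p[0],P[...,1]-p[1])<.065)&(P[...,2]<.11)&(P[...,2]>.07)&(col[...,0]>1.5*col[...,2]);z=np.median(P[m][:,2]);print("disc z",z)
print(lidfit(f,z,p[:2]))
q=P[m];print(np.linalg.lstsq(np.c_[q[:,:2],np.ones(len(q))],q[:,2],rcond=None)[0])
```

```text
[0.5805 0.2655 0.2148] [-0.2751 -0.1698 -9.6864]
disc z 0.08700267949873977
(array([0.5812, 0.2655, 0.0568]), 225, np.float64(0.0002195314169083501))
[0.0006 0.0037 0.0857]
```

{"op": "jog_arm", "data": {"motion": "0 -0.002 -0.0025 0.010 0 0 0; 0 -0.002 -0.0025 0.020 0 0 0; 0 -0.002 -0.0025 0.028 0 0 0; 0 -0.002 -0.0025 0.034 0 0 0; 0 -0.002 -0.0025 0.038 0 0 0"}}

```text
time: 16.0
tool_pos: [0.5794, 0.2667, 0.195]
tool_rot: [0.0, 1.0, -0.031, -0.0]
contact_force: [-0.2, 0.2, -8.2]
gripper_width: 0.273
grasp_force: 59.6
```

{"op": "jog_arm", "data": {"motion": "0 0 0 0.003 0 0 0; 0 0 0 0.006 0 0 0; 0 0 0 0.009 0 0 0; 0 0 0 0.011 0 0 0; 0 0 0 0.013 0 0 0"}}

```text
time: 16.62
tool_pos: [0.5794, 0.2667, 0.1888]
tool_rot: [-0.0, 1.0, -0.031, 0.0]
contact_force: [-0.3, -0.8, -9.2]
gripper_width: 0.272
grasp_force: 59.6
```

Still carrying the full weight with the plug below the tile's top, so it is entering the hole. Continuing slowly.

{"op": "jog_arm", "data": {"motion": "0 0 0 0.003 0 0 0; 0 0 0 0.006 0 0 0; 0 0 0 0.009 0 0 0; 0 0 0 0.012 0 0 0; 0 0 0 0.016 0 0 0"}}

```text
time: 17.25
tool_pos: [0.5807, 0.2671, 0.1828]
tool_rot: [-0.001, 1.0, -0.031, 0.002]
contact_force: [-0.2, -0.2, -1.8]
gripper_width: 0.274
grasp_force: 60.1
```

{"op": "jog_arm", "data": {"motion": "0 0 0 0.005 0 0 0; 0 0 0 0.010 0 0 0; 0 0 0 0.015 0 0 0; 0 0 0 0.020 0 0 0; 0 0 0 0.020 0 0 0"}}

```text
time: 17.88
tool_pos: [0.5792, 0.2666, 0.1703]
tool_rot: [0.0, 1.0, -0.031, -0.0]
contact_force: [0.6, -0.2, -2.0]
gripper_width: 0.276
grasp_force: 60.2
```

Run:
```python
from lidfit import *
np.set_printoptions(precision=4,suppress=True)
p,R,s=pose();print(p,s["contact_force"])
f=grab_frame("wrist");P=cloud(f);col=f["color"].astype(int)
m=(np.hypot(P[...,0]-p[0],P[...,1]-p[1])<.065)&(P[...,2]<.075)&(P[...,2]>.045)&(col[...,0]>1.5*col[...,2]);z=np.median(P[m][:,2]);print("disc z",z)
t=P[(abs(P[...,2]-.045)<.006)&(abs(P[...,0]-.58)<.1)&(abs(P[...,1]-.265)<.06)&(col.min(-1)>120)];print("tile z",np.median(t[:,2]))
print(lidfit(f,z,p[:2]))
q=P[m];print(np.linalg.lstsq(np.c_[q[:,:2],np.ones(len(q))],q[:,2],rcond=None)[0])
g=grab_frame("side");o=np.hstack([f["color"],cv2.resize(g["color"][70:262,130:386],(512,384))]);cv2.imwrite("pics/home.png",cv2.resize(o,(800,300))[...,::-1])
```

```text
[0.5792 0.2666 0.1703] [ 0.634  -0.1749 -2.0106]
disc z 0.056550555567330546
tile z 0.046593931085544715
(array([0.5798, 0.2667, 0.0568]), 225, np.float64(0.0002210397271878231))
[-0.0023  0.      0.0579]
```

View pics/home.png

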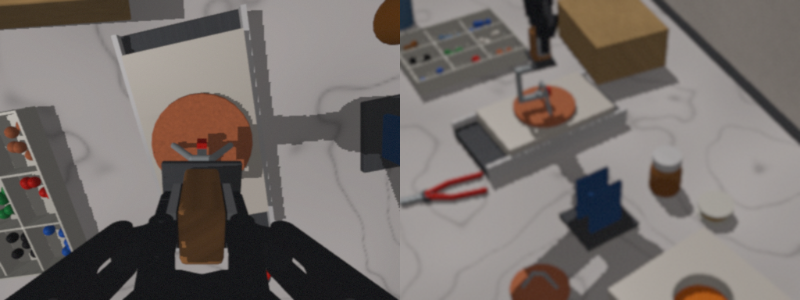

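The lid is home: the disc's top is 10 mm above the tile and level, and the hook is free under the bar. Lower a little, then back out.

{"op": "jog_arm", "data": {"motion": "0 0 0 0.006 0 0 0; 0 0 0 0.012 0 0 0; 0 -0.01 0 0.012 0 0 0; 0 -0.03 0 0.012 0 0 0; 0 -0.05 0 0.012 0 0 0"}}

```text
time: 18.6
tool_pos: [0.5536, 0.2684, 0.1649]
tool_rot: [-0.0, 1.0, -0.031, -0.0]
contact_force: [0.3, 0.1, -2.2]
gripper_width: 0.273
grasp_force: 60.2
```

{"op": "jog_arm", "data": {"motion": "0 -0.02 0 0 0 0 0; 0 -0.04 0 0 0 0 0; 0 -0.06 0 0 0 0 0; 0 -0.08 0 0 0 0 0; 0 -0.08 0 0 0 0 0"}}

```text
time: 19.23
tool_pos: [0.5139, 0.2709, 0.1648]
tool_rot: [-0.0, 1.0, -0.031, 0.0]
contact_force: [0.2, -0.1, -1.4]
gripper_width: 0.274
grasp_force: 60.2
```

{"op": "jog_arm", "data": {"motion": "0 -0.01 0 -0.03 0 0 0; 0 -0.01 0 -0.09 0 0 0; 0 -0.01 0 -0.15 0 0 0; 0 -0.01 0 -0.20 0 0 0; 0 -0.01 0 -0.22 0 0 0"}}

```text
time: 19.85
tool_pos: [0.5106, 0.2714, 0.2782]
tool_rot: [-0.001, 1.0, -0.031, 0.002]
contact_force: [-0.4, 0.4, -1.2]
gripper_width: 0.271
grasp_force: 60.3
```

Run:
```python
from h import *
np.set_printoptions(precision=4,suppress=True)
p,R,s=pose();print(p,s["contact_force"],np.degrees(np.arctan2(R[1,0],R[0,0])))
print(R.T@np.r_[np.array([.5656,.0076])-p[:2],0]/.5)
```

```text
[0.5106 0.2714 0.2782] [-0.3673  0.4143 -1.2012] -3.604576187935112
[ 0.143   0.5197 -0.0004]
```

{"op": "jog_arm", "data": {"motion": "0 0.02 0.05 0 0 0 -0.02; 0 0.05 0.17 0 0 0 -0.06; 0 0.09 0.29 0 0 0 -0.10; 0 0.12 0.41 0 0 0 -0.14; 0 0.142 0.51 0 0 0 -0.141"}}

```text
time: 20.48
tool_pos: [0.5644, 0.0099, 0.2744]
tool_rot: [-0.0, 0.997, 0.074, -0.0]
contact_force: [1.3, -0.5, -2.9]
gripper_width: 0.275
grasp_force: 60.3
```

{"op": "jog_arm", "data": {"motion": "0 0 0 0 0 0 0; 0 0 0 0 0 0 0; 0 0 0 0 0 0 0; 0 0 0 0 0 0 0; 0 0 0 0 0 0 0"}}

```text
time: 21.1
tool_pos: [0.5644, 0.0129, 0.2749]
tool_rot: [-0.0, 0.997, 0.075, 0.0]
contact_force: [0.4, -0.6, -2.6]
gripper_width: 0.272
grasp_force: 60.6
```

Run:
```python
from h import *
np.set_printoptions(precision=4,suppress=True)
p,R,s=pose();print(p,s["contact_force"],np.degrees(np.arctan2(R[1,0],R[0,0])))
f=grab_frame("wrist");P=cloud(f);z=P[...,2];col=f["color"].astype(int)
n=np.hypot(P[...,0]-.5655,P[...,1]-.007)<.08
q=P[n&(z>.003)&(z<.02)];print("foot",len(q),cv2.minAreaRect((q[:,:2]*1000).astype(np.float32)))
q=P[n&(abs(z-.095)<.007)&(col[...,2]>1.3*col[...,0])];print("plates",len(q),cv2.minAreaRect((q[:,:2]*1000).astype(np.float32)) if len(q)>3 else 0)
m=(col[...,0]>110)&(col[...,1]<60)&(np.hypot(P[...,0]-p[0]-.012,P[...,1]-p[1])<.025);q=P[m];print("lip",len(q),q.mean(0),q.max(0))
for c in("scene",):
  f=grab_frame(c)
  for t in("lifter_grip","stand_top"):print(t,[(np.round(r["at"],4),round(r["p"],2)) for r in place_of(c,t)][:2])
f=dict(np.load("w1.npz"));P=cloud(f);z=P[...,2];q=P[(np.hypot(P[...,0]-.5655,P[...,1]-.007)<.08)&(z>.003)&(z<.02)];print("foot w1",cv2.minAreaRect((q[:,:2]*1000).astype(np.float32)))
print(R.T@np.r_[np.array([.5656,.0072])-p[:2],0]/.5)
```

```text
[0.5644 0.0129 0.2749] [ 0.3704 -0.5566 -2.6494] 8.59525676424003
foot 3847 ((566.4362182617188, 7.315956115722656), (155.05580139160156, 151.4783477783203), 11.076250076293945)
plates 779 ((566.0789184570312, 7.690912246704102), (58.598960876464844, 43.924110412597656), 9.059191703796387)
lip 85 [0.5745 0.0148 0.1948] [0.5775 0.0196 0.1964]
lifter_grip [(array([0.5597, 0.0104, 0.2884]), 0.63)]
stand_top [(array([0.5665, 0.0077, 0.094 ]), 0.83)]
foot w1 ((570.2049560546875, 9.103363037109375), (145.99005126953125, 156.77255249023438), 21.183002471923828)
[ 0.0007  0.0117 -0.    ]
```

{"op": "jog_arm", "data": {"motion": "0 0.003 0.011 0 0 0 -0.003; 0 0.003 0.011 0.02 0 0 -0.003; 0 0.003 0.011 0.07 0 0 -0.003; 0 0.003 0.011 0.12 0 0 -0.003; 0 0.003 0.011 0.14 0 0 -0.003"}}

```text
time: 21.92
tool_pos: [0.5655, 0.007, 0.202]
tool_rot: [-0.0, 0.997, 0.076, -0.002]
contact_force: [-0.2, -0.5, -2.2]
gripper_width: 0.277
grasp_force: 60.6
```

{"op": "jog_arm", "data": {"motion": "0 0 0 0.03 0 0 0; 0 0 0 0.07 0 0 0; 0 0 0 0.11 0 0 0; 0 0 0 0.14 0 0 0; 0 0 0 0.16 0 0 0"}}

```text
time: 22.55
tool_pos: [0.5663, 0.007, 0.1234]
tool_rot: [-0.0, 0.997, 0.077, -0.001]
contact_force: [0.1, 0.7, -1.2]
gripper_width: 0.272
grasp_force: 60.6
```

{"op": "jog_arm", "data": {"motion": "0 0 0 0.006 0 0 0; 0 0 0 0.011 0 0 0; 0 0 0 0.015 0 0 0; 0 0 0 0.018 0 0 0; 0 0 0 0.020 0 0 0"}}

```text
time: 23.18
tool_pos: [0.5669, 0.0069, 0.115]
tool_rot: [0.0, 0.997, 0.077, 0.0]
contact_force: [0.7, -0.1, -1.4]
gripper_width: 0.272
grasp_force: 60.6
```

{"op": "jog_arm", "data": {"motion": "0 0 0 0.002 0 0 0; 0 0 0 0.003 0 0 0; 0 0 0 0.004 0 0 0; 0 0 0 0.005 0 0 0; 0 0 0 0.005 0 0 0"}}

```text
time: 23.8
tool_pos: [0.5669, 0.0069, 0.1145]
tool_rot: [0.0, 0.997, 0.077, -0.0]
contact_force: [-6.5, -0.2, 9.9]
gripper_width: 0.274
grasp_force: 62.2
```

{"op": "jog_arm", "data": {"motion": "0 0 0 -0.002 0 0 0; 30 0 0 -0.002 0 0 0; 40 0 0 -0.002 0 0 0; 100 0 0 -0.002 0 0 0; 100 0 0 -0.002 0 0 0"}}

```text
time: 24.42
tool_pos: [0.5667, 0.007, 0.1131]
tool_rot: [-0.0, 0.997, 0.077, -0.0]
contact_force: [-0.2, -0.4, 0.2]
gripper_width: 0.811
grasp_force: 0.0
```

{"op": "jog_arm", "data": {"motion": "100 0 0 -0.002 0 0 0; 100 0 0 -0.03 0 0 0; 100 0 0 -0.09 0 0 0; 100 0 0 -0.16 0 0 0; 100 0 0 -0.22 0 0 0"}}

```text
time: 25.05
tool_pos: [0.5672, 0.0069, 0.2261]
tool_rot: [0.0, 0.997, 0.077, 0.001]
contact_force: [0.6, -0.6, -0.0]
gripper_width: 1.0
grasp_force: 0.0
```

Run:
```python
from lidfit import *
np.set_printoptions(precision=4,suppress=True)
p,R,s=pose();print(p,s["contact_force"],s["gripper_width"],s["time"])
f=grab_frame("wrist");P=cloud(f);z=P[...,2]
n=np.hypot(P[...,0]-.5655,P[...,1]-.007)<.05
for a,b in((.15,.165),(.094,.107)):
    q=P[n&(z>a)&(z<b)];print(len(q),cv2.minAreaRect((q[:,:2]*1000).astype(np.float32)) if len(q)>3 else 0,q[:,2].mean())
q=P[n&(z>.15)&(z<.165)];print("tilt",np.linalg.lstsq(np.c_[q[:,:2],np.ones(len(q))],q[:,2],rcond=None)[0])
f0=dict(np.load("w1.npz"));P=cloud(f0);z=P[...,2];q=P[(np.hypot(P[...,0]-.5655,P[...,1]-.007)<.05)&(z>.15)&(z<.165)];print("z before",q[:,2].mean())
for c in("scene","side"):
  f=grab_frame(c);o=f["color"] if c=="scene" else np.hstack([o,f["color"]])
  P=cloud(f);col=f["color"].astype(int);q=P[(np.hypot(P[...,0]-.58,P[...,1]-.267)<.06)&(abs(P[...,2]-.055)<.01)&(col[...,0]>1.5*col[...,2])];print(c,np.median(q,0),cv2.minEnclosingCircle((q[:,:2]*1000).astype(np.float32)))
  for t in("lifter","lid"):print(t,[(np.round(r["at"],4),round(r["p"],2)) for r in place_of(c,t)][:3])
cv2.imwrite("pics/end.png",cv2.resize(o,(800,300))[...,::-1])
```

```text
[0.5672 0.0069 0.2261] [ 0.6156 -0.6393 -0.0037] 0.9997025419226842 25.05
1401 ((566.3671875, 7.38350772857666), (33.84742736816406, 23.888473510742188), 8.99443531036377) 0.1579529057918301
1818 ((565.4517822265625, 7.150611877441406), (59.087894439697266, 58.00727844238281), 8.628741264343262) 0.10150024639852721
tilt [-0.0512 -0.0062  0.1871]
z before 0.15801176017984464
scene [0.5877 0.2604 0.0537] ((579.0587768554688, 265.20343017578125), 58.595027923583984)
lifter [(array([0.565 , 0.0082, 0.0234]), 0.77)]
lid [(array([ 0.4009, -0.3375, -0.0032]), 0.95), (array([0.5776, 0.2643, 0.0356]), 0.75), (array([ 0.4172, -0.0879, -0.0012]), 0.69)]
side [0.5729 0.2592 0.0552] ((579.5859985351562, 266.0334167480469), 58.92546081542969)
lifter [(array([0.5629, 0.0096, 0.0253]), 0.89), (array([0.5762, 0.2675, 0.0358]), 0.59)]
lid [(array([ 0.4214, -0.0849,  0.0001]), 0.84), (array([0.5759, 0.2686, 0.0369]), 0.6), (array([ 0.3984, -0.3416, -0.0025]), 0.6)]
```

View pics/end.png

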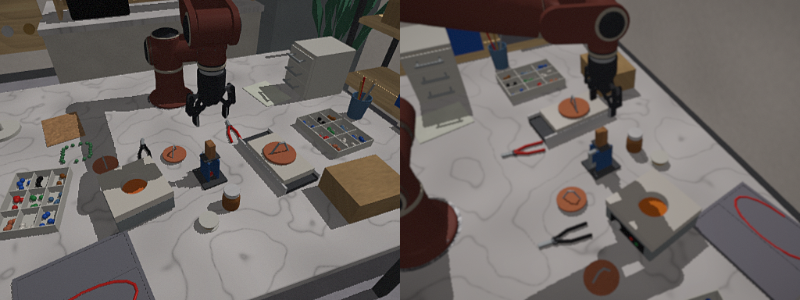

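The end picture shows the lid flat in the tile at (278,150) of the left view. The lifter hangs upright in its stand at (210,165), at the same height as before, and the other things are untouched. Handing in.

```bash
python3 -c "
from plant import *
print(job_done())"
```

```text
the job is handed in; nothing more can be done
None
```

The lid lies level and fully home in the tile's hole, the lifter hangs upright in its stand, and the job is handed in at about 25 s; the hand-in returned no verdict.

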